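# Kickstand down and frame held upright for the tack weld

### The job

The rear half of a small bicycle stands by its wheel in the wheel stand and leans on the stand's rail. While it still leans there, push its kickstand down past the over-centre point so that the spring snaps it fully down; then take the frame by its seat tube stub, stand it up plumb without letting it fall either way, and finish still gripping it there, holding it steadily upright for the welder. Leave the magnet, chipping hammer, wire brush and tube offcut where they lie.

Things in the scene. Friction and masses are not known exactly. Their poses are not given: they have to be found in the camera images.
- frame: Rear half of a small bicycle, grey steel tubes, with its wheel. Origin: tyre's lowest point below the axle, 7 mm above the bench; x forward along the wheel, y to the bike's left, z up in the frame (vertical when upright). It can only tip sideways, about its x axis through the origin, with little friction. It starts tipped 0.17 rad (10 degrees) to its right (top towards -y), resting on the rail.
- axle (a point): Wheel axle, 158 mm above the frame's origin. Wheel 316 mm diameter, 52 mm wide; it neither rolls nor turns in its tray. Stays and axle ends reach 75 mm to each side of it. Frame and wheel weigh about 5 kg (up to a third more or less), centre of mass near the axle: unless held, the frame falls to one side.
- seat_tube: Seat tube stub fixed to the frame, round, 32 mm diameter, cut off square. Origin: centre of the cut top, at (158, 0, 336) mm in the frame's axes; z up along the tube, which leans 15 degrees to the rear in the frame; y is the frame's y. The top 65 mm is free to grip; below, the seat stays join it from behind.
- stand: Wheel stand of steel bar fixed to the bench; origin on the bench below the tyre, axes as the upright frame's. Tray 360 x 150 mm with 34 mm high kerbs; the rubber-sleeved lean rail, 247 mm high, runs along x from -150 to -30 mm at y = -78 mm, on the bike's right.
- kickstand (a joint): Kickstand angle, rad: 0 up (start), 1.85 fully down on its stop. Up, the leg points to the bike's rear, 8 degrees above level; down, at the bench, 8 degrees forward of plumb. A spring holds it at both ends: leaving up takes about 0.46 N m (4.6 N at 100 mm from the pivot), falling to nothing at the over-centre point near 0.8; past 1.0 it snaps down by itself.
- kick_pivot (a point): Kickstand pivot, on the bike's left at (50, 86, 140) mm in the frame's axes; the leg swings about an axis along the frame's y, whatever its angle. The leg runs straight from here to the foot: a flat aluminium bar 20 mm wide (across the swing) and 11 mm thick.
- kick_foot (a point): Centre of the kickstand's rubber foot (32 x 22 x 14 mm), 117 mm from the pivot measured in the plane of swing and 36 mm further out from the wheel. Down, it stands clear of the bench while the frame is upright, and meets the bench when the frame tips about 9 degrees to its left.
- magnet: Square welding magnet, 85 mm square and 18 mm thick, lying on the bench; origin under its centre. Leave it.
- chip_hammer: Chipping hammer 250 mm long lying on the bench; origin under the middle of its handle. Leave it.
- wire_brush: Wooden wire brush 250 mm long lying on the bench; origin under its middle. Leave it.
- tube_offcut: Short steel tube, 48 mm diameter, 50 mm high, standing on the bench; origin under its centre. Leave it.

How it is judged:
On the way:
1. the kickstand is fully down on its stop while the frame still leans on the rail (value of joint kickstand above 1.75 rad and angle between frame's own z axis and vertical above 0.12 rad), for 0.2 s.
At the end, for the whole second after the job is handed in: The frame is upright within 0.06 rad (3.4 degrees) and still (under 0.1 rad/s), so it rests neither on the rail nor on the kickstand; the fingers grip the seat tube stub with more than 3 N of contact force; the kickstand is fully down (joint above 1.75 rad) (angle between frame's own z axis and vertical below 0.06 rad and angular speed of frame below 0.1 rad/s and value of joint kickstand above 1.75 rad and contact force between the fingers and seat_tube above 3 N); the arm keeps its last pose, push and grip.
It fails at once if the frame falls or is jerked over (faster than 1.2 rad/s) (angular speed of frame above 1.2 rad/s).
It fails at once if the frame topples (more than 0.3 rad from upright) (angle between frame's own z axis and vertical above 0.3 rad).
It fails at once if a bystander is moved (more than 30 mm) (distance of any of magnet, chip_hammer, wire_brush, tube_offcut from where it was at the start of the episode above 0.03 m).
It also fails if it takes over 56 s, if anything falls off the work surface, if the arm or the gripper's body presses on something with over 40 N, if the wrist force passes 120 N, or if a joint passes its speed limit or range.

### The arm

A 6-joint arm with a two-finger parallel gripper is mounted at the origin on the work surface. World frame = base frame: x ahead of the robot, y to its left, z up, the work surface at z = 0. Lengths are in m, angles in rad, forces in N, time in s.
With the tool pointing down it reaches from about 0.375 to 0.9 m from the base axis. Payload 3.1 kg.
Tool frame: the origin (TCP) lies between the finger pads; the fingertips stand 8 mm ahead of it and the grasp point (between the pads) lies 11 mm behind it; z points along the fingers, y is the line along which they close (so a half turn about z gives the same grasp; the last joint's range is limited). The gripper opens to 87 mm and grips with 3 to 60 N. Pads are 19 mm wide; open, the fingers measure 117 mm over their backs; the gripper's body (75 mm by 190 mm) begins 51 mm behind the grasp point.
Start: joints at [0.969, 0.527, 1.433, -0, 1.181, -0.178], TCP at [0.257, 0.57, 0.231] pointing down, gripper open.
Joint ranges: [-3.08, 3.08], [-0.75, 2.2], [0.22, 2.44], [-1.43, 4.57], [0, 2.65], [-2.85, 2.85]. Speed limits (rad/s): [2.79, 2.79, 3.14, 3.14, 3.14, 3.14].

### API

Orientations are given as a unit quaternion [x, y, z, w].
In Python, from rig import robot, vision, job gives the robot as it stands.
- The arm moves only by the shell command python3 -m handwheel 'ROWS' [OPENING] [FORCE]. ROWS is JSON, a list of rows, each a list of 4 numbers: the shift along the tool's x, y, z as a fraction of full scale, then the turn about the tool's z as a fraction of full scale. A call has 1 to 20 rows; each row is the pose to reach, as a shift and turn from the pose commanded when the call began, along the tool's axes at that moment, turning the shorter way round; what a row does not reach only later rows make up. Full scale, the value 1, is 300 mm for a shift and 2 pi rad for a turn. A row lasts 1/12 s, in which the tool goes at most 41.7 mm and 7.16 degrees, less where a joint would pass 70% of its speed; a pose out of reach is approached as far as the arm can. A call with a number of a shift or a turn outside -1 to 1 is refused whole. A call with a gripper value outside its range is refused whole. OPENING is the opening in per cent of the stroke, from 0 (shut) to 100 (fully open), set as the call begins (- or left out, the last holds). The fingers move at their own pace and stop on an object; FORCE is the grip in N (left out, the last holds). Time passes only in rows, so rows that repeat a pose let the fingers close. It gives the time, the measured TCP pose, the force, the opening and the grip force at its end, in the units of the state.
- robot.get_obs(): the state, without advancing time (a new reading comes with each control period).
- vision.camera(name): name is "side" or "top"; returns a dict with "frame" (384x512x3 uint8, red, green, blue), "K" (3x3 intrinsics, pixels), "k1" (the pictures are not rectified: a ray, as slopes to the right and down, at radius r is drawn at 1 + k1 r^2 times it, then the intrinsics apply), "cam_to_world" (4x4, takes a point from camera to world coordinates). Camera axes: x right, y down, z forward; pixel columns grow to the right and rows downward; lengths in m; the calibration is good to about 2 mm. A picture is of the moment at which its call begins. There is no depth.
- job.hand_in(): hands the job in; it is judged then, once.
Trained networks look in the newest picture that a camera, given by its name, has taken for a name from the list of things; names that differ only in an ending like _2 or _b are one class to them, and where a whole thing is asked for, a point or a joint stands for the part that bears it (a point fixed in the world has none). Each returns a list of dicts, best first, with "conf" (0 to 1); they miss things now and then, are a little off and sometimes report something else, mostly with a low value. They report only what shows in the picture. A call takes as long as a camera call.
- vision.look_for(camera, label): "point" ([row, column] in pixels, amid what is visible of it).
- vision.outline_of(camera, label): "mask" (384x512 bool, what is visible of it) and "point" ([row, column] in pixels, amid what is visible of it).
The state is a dict: "time": time; "q": joint angles; "joint_velocities": joint speeds; "joint_torque": joint torques, N m; "position": TCP position; "tool_rot": TCP orientation; "ft_force": force on the tool from outside, world axes, zero at the start; "moment": the same for the moment, N m; "grip_width": finger opening in m; "grip_force": force on a finger pad.
Only numpy, scipy, OpenCV 4.12 (cv2) and the standard library are available. Lean on these libraries where they do the work, as an engineer would, in place of code of your own. Each camera call takes 0.05 s, during which the arm holds its last target. There are 200 camera calls.

## Working session

There is one attempt and no reset: what is moved stays moved. The work goes in short steps, Python scripts to look and compute and a shell command to move; the robot and the scene stay as the last step left them, time stands still between calls to the robot, and variables do not carry over. Pictures are saved under pics/ and viewed, at most 10 in all, crops included, and the job is handed in when it is done.

```bash
ls; mkdir -p pics; python3 - <<'E'
from rig import robot, vision
import cv2, numpy as np
o=robot.get_obs(); print(o)
for c in ("side","top"):
    r=vision.camera(c); cv2.imwrite(f"pics/{c}0.png",cv2.resize(r["frame"][:,:,::-1],(800,600)))
    print(c,r["K"],r["k1"],np.round(r["cam_to_world"],4).tolist())
    for l in ("frame","axle","seat_tube","stand","kick_pivot","kick_foot","kickstand","magnet","chip_hammer","wire_brush","tube_offcut"):
        print(l,[(np.round(d["point"],1).tolist(),round(d["conf"],2)) for d in vision.look_for(c,l)[:2]])
E
```

```text
pics
{'time': 0.0, 'q': array([ 9.68528800e-01,  5.28471864e-01,  1.43390998e+00,  2.31507192e-05,
        1.18137971e+00, -1.78484224e-01]), 'joint_velocities': array([-1.95852086e-04, -1.43859490e-03,  6.46719153e-04, -8.59111823e-05,
       -1.06654198e-03,  6.27763862e-04]), 'joint_torque': array([ 2.08615011e-04, -4.40045857e+01, -1.76588452e+01,  6.31626067e-02,
        5.82159008e-02, -1.46714096e-04]), 'position': array([0.25655407, 0.56913231, 0.22956567]), 'tool_rot': array([ 2.10313803e-01,  9.77633330e-01, -9.98790350e-04, -4.22571368e-04]), 'ft_force': array([ 0.70118872,  0.83203697, -0.72905028]), 'moment': array([-0.02637139, -0.01854196, -0.00292917]), 'grip_force': 0.0, 'grip_width': 0.08690955294157718}
side [[443.39814685   0.         247.00927855]
 [  0.         443.39814685 190.30487747]
 [  0.           0.           1.        ]] -0.020762097061751684 [[-0.3382, -0.5244, 0.7814, -0.7092], [-0.9409, 0.204, -0.2704, 0.4347], [-0.0177, -0.8267, -0.5624, 1.0756], [0.0, 0.0, 0.0, 1.0]]
frame [([173.7, 270.7], 0.58)]
axle [([176.8, 273.1], 0.86)]
seat_tube [([152.7, 2
[... 395 characters left out ...]
66618741]
 [  0.           0.           1.        ]] -0.04442973461134754 [[-0.0206, -0.9991, 0.0372, 0.4202], [-0.9998, 0.0206, -0.0025, 0.012], [0.0017, -0.0372, -0.9993, 1.8615], [0.0, 0.0, 0.0, 1.0]]
frame [([160.1, 282.4], 0.67)]
axle [([163.1, 285.7], 0.96)]
seat_tube [([166.6, 243.2], 0.69), ([155.2, 146.5], 0.32)]
stand [([164.5, 285.6], 0.81), ([180.9, 304.8], 0.56)]
kick_pivot [([180.8, 306.3], 0.57), ([159.6, 284.6], 0.27)]
kick_foot [([183.0, 302.7], 0.78)]
kickstand [([180.1, 305.4], 0.56), ([154.7, 379.9], 0.35)]
magnet [([217.8, 170.8], 0.75), ([162.0, 287.2], 0.48)]
chip_hammer [([157.1, 148.9], 0.58)]
wire_brush [([150.0, 377.5], 0.59), ([164.5, 242.9], 0.28)]
tube_offcut []
```

View pics/side0.png

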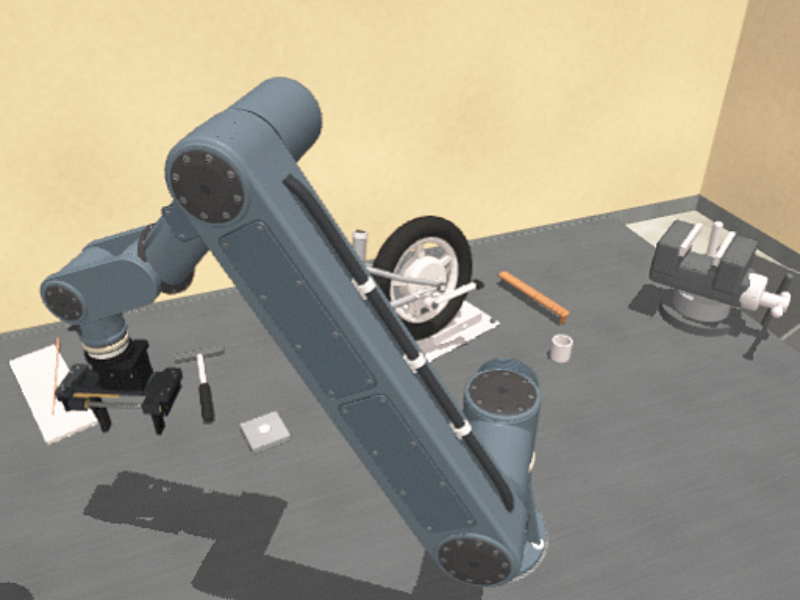

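View pics/top0.png

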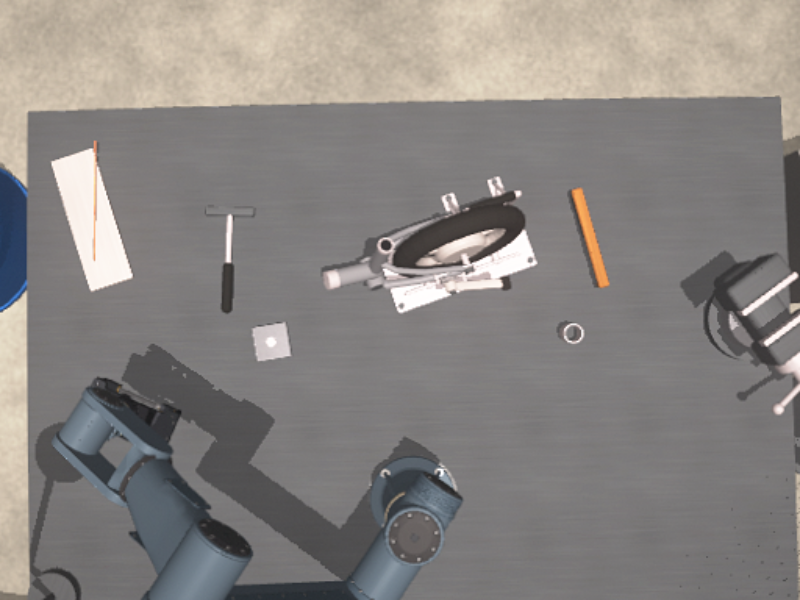

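The frame's forward end (the seat tube ring) is at about (385,244) in the enlarged top view and (360,233) in the side view. The kickstand is on the robot side, its black foot at (507,283) top and (479,285) side. The rail is on the far side. Next I'll fit the stand pose with these points.

```bash
cat > h.py <<'E'
import numpy as np, cv2
from rig import robot, vision
from scipy.optimize import least_squares
from scipy.spatial.transform import Rotation as R
def proj(r,P):
    T=np.linalg.inv(r["cam_to_world"]); p=T[:3,:3]@P+T[:3,3]; s=p[:2]/p[2]; s=s*(1+r["k1"]*(s@s))
    return np.array([r["K"][0,0]*s[0]+r["K"][0,2], r["K"][1,1]*s[1]+r["K"][1,2]])
def world(pose,lean,p):  # pose x,y,yaw ; lean to right positive
    q=R.from_euler('x',lean).apply(np.asarray(p)/1000.)
    return R.from_euler('z',pose[2]).apply(q+[0,0,.007])+[pose[0],pose[1],0]
def leg(th,r,up=0):  # centreline point at joint th, radius r, up = offset to the top side
    a=np.radians(172)+th; d=np.array([np.cos(a),np.sin(a)]); n=np.array([d[1],-d[0]])
    return np.array([50+r*d[0]+up*n[0],86+36*r/117,140+r*d[1]+up*n[1]])
def rows(P,yaw=None):  # world target -> tool-axis fractions from measured pose
    o=robot.get_obs(); M=R.from_quat(o["tool_rot"])
    return np.round(M.inv().apply(np.asarray(P)-o["position"])/.3,3)
E
cat > fit.py <<'E'
from h import *
c={k:vision.camera(k) for k in("side","top")}
obs=[("top",(0,0,158),(285.7,163.1),.4),("side",(0,0,158),(273.1,176.8),.3),("top",(158,0,336),(246.4,156.2),1),("side",(158,0,336),(230.4,149),1),
("top",leg(0,120),(324.5,181),1),("side",leg(0,120),(306.6,182.4),1),("top",(50,0,7),(0,0),0)]
f=lambda p:np.concatenate([w*(proj(c[k],world(p,.17,P))-u) for k,P,u,w in obs])
s=least_squares(f,[.5,-.1,1.5],loss="soft_l1"); print(s.x,s.cost)
for k,P,u,w in obs: print(k,np.round(P),np.round(proj(c[k],world(s.x,.17,P))-u,1))
np.save("pose.npy",s.x)
for n,P in(("tube",(158,0,336)),("foot",leg(0,117)),("pivot",(50,86,140))): print(n,np.round(world(s.x,.17,P),3))
im=cv2.resize(c["top"]["frame"][100:260,200:360,::-1],None,fx=3.7,fy=3.7,interpolation=cv2.INTER_CUBIC)
im2=cv2.resize(c["side"]["frame"][120:240,210:320,::-1],None,fx=2,fy=2,interpolation=cv2.INTER_CUBIC)
def dots(im,k,o,f):
    for P in [(0,0,158),(158,0,336),leg(0,117),(50,86,140),(-158,0,158),(158,0,158),(0,0,316)]:
        u=(proj(c[k],world(s.x,.17,P))+.5-o)*f; cv2.circle(im,(int(u[0]),int(u[1])),3,(0,0,255),-1)
dots(im,"top",np.array([200,100]),3.7); dots(im2,"side",np.array([210,120]),2)
out=np.zeros((592,800,3),np.uint8); out[:,:560]=im[:,:560]; h=im2.shape[0]; out[:h,580:800]=im2[:,:220]
cv2.imwrite("pics/fit.png",out)
o=robot.get_obs(); print(R.from_quat(o["tool_rot"]).as_matrix().round(3))
E
python3 fit.py
```

```text
[ 0.57804784 -0.12320666  1.88396602] 6.873339032173579
top [  0   0 158] [ 7.5 -7.3]
side [  0   0 158] [-2.6  1.5]
top [158   0 336] [0.4 0.9]
side [158   0 336] [ 0.  -1.5]
top [-69. 123. 157.] [-0.6  0.7]
side [-69. 123. 157.] [-0.4 -1.2]
top [50  0  7] [280.3 170.6]
tube [0.583 0.045 0.338]
foot [ 0.509 -0.215  0.182]
pivot [ 0.505 -0.094  0.16 ]
[[-0.912  0.411  0.   ]
 [ 0.411  0.912 -0.   ]
 [-0.    -0.    -1.   ]]
```

View pics/fit.png

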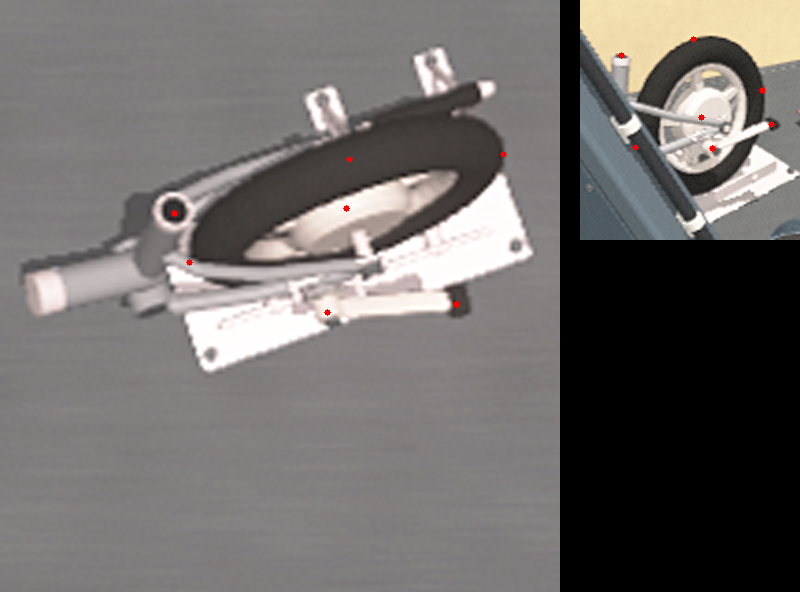

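Projected model points land on the tyre, tube, pivot and foot to about 1 px, so the fit is good. Moving towards a point above the kickstand foot, with the fingers shut and tool y along the wheel.

```bash
python3 -m handwheel '[[-0.4,-0.35,-0.633,-0.06],[-0.4,-0.35,-0.633,-0.06],[-0.4,-0.35,-0.633,-0.06],[-0.4,-0.35,-0.633,-0.06],[-0.748,-0.687,-0.633,-0.117],[-0.748,-0.687,-0.633,-0.117],[-0.748,-0.687,-0.633,-0.117],[-0.748,-0.687,-0.633,-0.117],[-0.748,-0.687,-0.633,-0.117],[-0.748,-0.687,-0.633,-0.117],[-0.748,-0.687,-0.633,-0.117],[-0.748,-0.687,-0.633,-0.117]]' 0 20
cat > plan.py <<'E'
from h import *
p=np.load("pose.npy"); fx=R.from_euler('z',p[2]).apply([1,0,0])
o=robot.get_obs(); print(o["time"],o["position"].round(3),R.from_quat(o["tool_rot"]).as_matrix().round(3).tolist(),o["q"].round(2))
def tcp(th,r=93,up=6):
    P=world(p,.17,leg(th,r,up)+[0,3,0])
    if th>.14: P=P-fx*.015*min(1,(th-.14)/.2)
    return P+[0,0,.008]
A=tcp(0)+[0,0,.12]
print("above",A.round(3),rows(A))
M=R.from_quat(o["tool_rot"])
for th in (0,.15,.3,.45,.6,.75,.9,1.0,1.1,1.2):
    print(th,tcp(th).round(3),M.inv().apply((tcp(th)-tcp(0)))/.3)
E
python3 plan.py
```

```text
time: 2.3
position: [0.3767, 0.2896, 0.4204]
tool_rot: [-0.154, 0.988, 0.001, -0.0]
ft_force: [-0.1, 0.7, 0.3]
grip_width: 0.0148
grip_force: 0.0
2.3 [0.377 0.29  0.42 ] [[-0.952, -0.305, -0.0], [-0.305, 0.952, 0.001], [-0.0, 0.001, -1.0]] [ 0.42  0.13  1.5   0.    1.51 -1.46]
above [ 0.506 -0.19   0.311] [ 0.077 -1.654  0.361]
0 [ 0.506 -0.19   0.191] [0. 0. 0.]
0.15 [ 0.505 -0.193  0.178] [ 0.007786   -0.00856338  0.04549104]
0.3 [ 0.506 -0.204  0.164] [ 0.01554454 -0.04516097  0.09132469]
0.45 [ 0.504 -0.205  0.151] [ 0.02330209 -0.04731339  0.13653511]
0.6 [ 0.5   -0.202  0.137] [ 0.03082672 -0.03269679  0.18008871]
0.75 [ 0.496 -0.197  0.125] [ 0.03791691 -0.01163935  0.2209971 ]
0.9 [ 0.492 -0.189  0.114] [0.04441341 0.015386   0.25834154]
1.0 [ 0.489 -0.184  0.107] [0.0483419  0.03642382 0.28083983]
1.1 [ 0.486 -0.178  0.101] [0.05190209 0.05963659 0.30115457]
1.2 [ 0.483 -0.171  0.096] [0.05505841 0.08479237 0.31908278]
```

```bash
python3 -m handwheel '[[0.04,-0.85,0,0],[0.04,-0.85,0,0],[0.04,-0.85,0,0],[0.04,-0.85,0,0],[0.04,-0.85,0,0],[0.04,-0.85,0,0],[0.04,-0.85,0,0],[0.04,-0.85,0,0],[0.04,-0.85,0,0]]'
python3 -m handwheel '[[0.037,-0.804,0.36,0],[0.037,-0.804,0.36,0],[0.037,-0.804,0.36,0],[0.037,-0.804,0.36,0],[0.037,-0.804,0.36,0],[0.037,-0.804,0.36,0],[0.037,-0.804,0.36,0],[0.037,-0.804,0.36,0],[0.037,-0.804,0.36,0],[0.037,-0.804,0.36,0]]'
cat > view.py <<'E'
import sys
from h import *
n=sys.argv[1]
a=vision.camera("top")["frame"][100:260,180:390,::-1]; b=vision.camera("side")["frame"][90:250,190:400,::-1]
cv2.imwrite(f"pics/{n}.png",np.hstack([cv2.resize(x,(400,305),interpolation=cv2.INTER_CUBIC) for x in(a,b)]))
E
python3 plan.py|head -2; python3 view.py a1
```

```text
time: 3.05
position: [0.4432, 0.0446, 0.4196]
tool_rot: [-0.155, 0.988, 0.001, -0.001]
ft_force: [-0.2, 0.4, -0.5]
grip_width: 0.0003
grip_force: 0.0
time: 3.88
position: [0.507, -0.1872, 0.3129]
tool_rot: [-0.156, 0.988, 0.001, 0.0]
ft_force: [-0.1, 0.0, -0.2]
grip_width: 0.0007
grip_force: 0.0
3.8833 [ 0.507 -0.187  0.313] [[-0.951, -0.309, -0.0], [-0.309, 0.951, 0.001], [-0.0, 0.001, -1.0]] [-0.56  0.32  1.54  0.    1.28 -2.45]
above [ 0.506 -0.19   0.311] [ 0.006 -0.008  0.005]
```

View pics/a1.png

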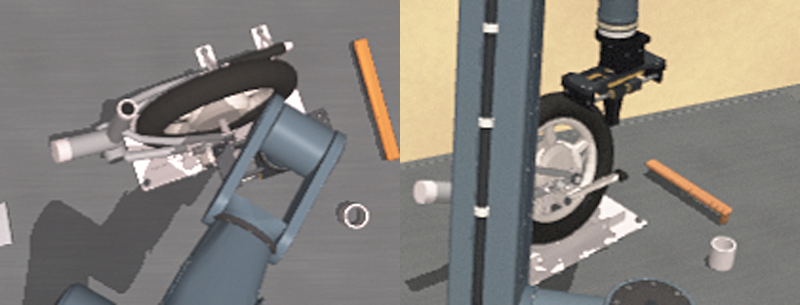

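The gripper hangs over the foot side of the leg, clear of the wheel. Lowering onto the leg.

```bash
python3 -m handwheel '[[0.006,-0.008,0.1,0],[0.006,-0.008,0.2,0],[0.006,-0.008,0.3,0],[0.006,-0.008,0.35,0],[0.006,-0.008,0.38,0],[0.006,-0.008,0.4,0],[0.01,-0.012,0.42,0],[0.013,-0.017,0.44,0],[0.013,-0.017,0.45,0],[0.013,-0.017,0.45,0]]'
python3 plan.py
```

```text
time: 4.82
position: [0.5044, -0.1957, 0.1776]
tool_rot: [-0.155, 0.988, 0.0, -0.0]
ft_force: [-2.4, 2.8, 3.9]
grip_width: 0.0005
grip_force: 2.0
4.8167 [ 0.504 -0.196  0.178] [[-0.952, -0.306, -0.0], [-0.306, 0.952, 0.0], [0.0, 0.0, -1.0]] [-0.58  0.49  1.7   0.    0.96 -2.46]
above [ 0.506 -0.19   0.311] [-0.011  0.017 -0.446]
0 [ 0.506 -0.19   0.191] [0. 0. 0.]
0.15 [ 0.505 -0.193  0.178] [ 0.00779336 -0.00852182  0.04549758]
0.3 [ 0.506 -0.204  0.164] [ 0.01559659 -0.04507761  0.09135699]
0.45 [ 0.504 -0.205  0.151] [ 0.02335298 -0.04718871  0.13656955]
0.6 [ 0.5   -0.202  0.137] [ 0.03085426 -0.03253225  0.18011379]
0.75 [ 0.496 -0.197  0.125] [ 0.03791274 -0.01143735  0.22100836]
0.9 [ 0.492 -0.189  0.114] [0.04436991 0.01562222 0.25833484]
1.0 [ 0.489 -0.184  0.107] [0.04826836 0.03668067 0.28081905]
1.1 [ 0.486 -0.178  0.101] [0.0517958  0.05991208 0.30111819]
1.2 [ 0.483 -0.171  0.096] [0.05491701 0.08508432 0.31902943]
```

```bash
python3 -m handwheel '[[0.003,-0.012,0.015,0],[0.006,-0.024,0.03,0],[0.008,-0.034,0.046,0],[0.011,-0.036,0.061,0],[0.013,-0.038,0.076,0],[0.016,-0.038,0.091,0],[0.018,-0.034,0.106,0],[0.02,-0.03,0.12,0],[0.023,-0.024,0.135,0],[0.025,-0.018,0.148,0],[0.028,-0.01,0.162,0],[0.03,-0.003,0.175,0]]'
python3 plan.py | head -1
python3 -m handwheel '[[0.002,0.009,0.013,0],[0.005,0.018,0.025,0],[0.007,0.027,0.038,0],[0.009,0.038,0.049,0],[0.011,0.048,0.06,0],[0.013,0.06,0.071,0],[0.014,0.071,0.081,0],[0.014,0.071,0.081,0],[0.014,0.071,0.081,0]]'
python3 view.py a2
```

```text
time: 5.82
position: [0.4962, -0.1997, 0.1244]
tool_rot: [-0.155, 0.988, -0.0, -0.0]
ft_force: [0.0, -1.2, 0.5]
grip_width: 0.0004
grip_force: 0.4
5.8167 [ 0.496 -0.2    0.124] [[-0.952, -0.307, 0.0], [-0.307, 0.952, -0.001], [0.0, -0.001, -1.0]] [-0.59  0.56  1.76 -0.    0.82 -2.47]
time: 6.57
position: [0.4855, -0.1802, 0.1004]
tool_rot: [-0.155, 0.988, 0.0, -0.0]
ft_force: [-0.8, -0.2, 0.7]
grip_width: 0.0002
grip_force: 0.0
```

View pics/a2.png

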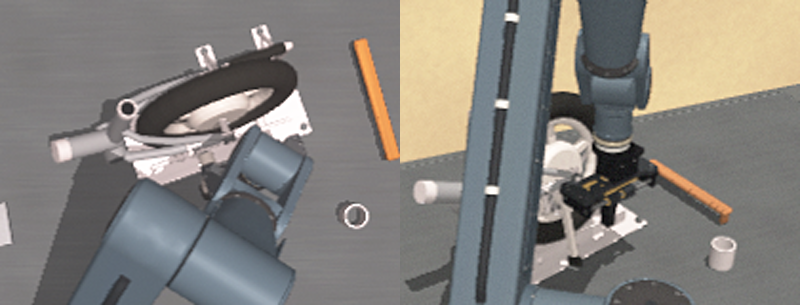

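The kickstand hangs straight down at about (570,235) in the right-hand side panel, so it has snapped, and the frame still leans on the rail. Retreating upwards and turning for the tube grasp.

```bash
python3 -m handwheel '[[0.06,-0.06,-0.1,0],[0.06,-0.06,-0.2,0],[0.06,-0.06,-1,0],[0.06,-0.06,-1,0],[0.06,-0.06,-1,0],[0.06,-0.06,-1,0],[0.06,-0.06,-1,0],[0.06,-0.06,-1,0],[0.06,-0.06,-1,0],[0.06,-0.06,-1,0],[0.06,-0.06,-1,0]]' 100
cat > plan2.py <<'E'
from h import *
p=np.load("pose.npy"); o=robot.get_obs(); print(o["time"],o["position"].round(4),o["ft_force"].round(1),o["q"].round(2))
def T(lean,d=28): 
    return world(p,lean,(158+d*np.sin(np.radians(15)),0,336-d*np.cos(np.radians(15))))-[0,0,.011]
print("above",rows(T(.17)+[0,0,.1])); print("grip",T(.17).round(4),rows(T(.17)))
M=R.from_quat(o["tool_rot"])
for l in(.17,.13,.09,.05,0): print(l,(M.inv().apply(T(l)-T(.17))/.3).round(4))
print(M.as_matrix().round(3).tolist(), "grip yaw err deg", np.degrees((np.arctan2(*M.as_matrix()[[1,0],1])-(p[2]-np.pi/2))))
E
python3 plan2.py
```

```text
time: 7.58
position: [0.4737, -0.2029, 0.4001]
tool_rot: [-0.155, 0.988, 0.0, -0.0]
ft_force: [-0.9, 0.2, -0.2]
grip_width: 0.0658
grip_force: 0.0
7.5833 [ 0.4737 -0.2029  0.4001] [-0.9  0.2 -0.2] [-0.62  0.21  1.45  0.    1.48 -2.5 ]
above [-0.586  0.698 -0.001]
grip [0.5769 0.0501 0.3005] [-0.586  0.697  0.332]
0.17 [0. 0. 0.]
0.13 [ 0.0407 -0.0001 -0.0061]
0.09 [ 0.0817 -0.0002 -0.0106]
0.05 [ 0.1228 -0.0002 -0.0135]
0 [ 0.1742 -0.0003 -0.0148]
[[-0.952, -0.306, -0.001], [-0.306, 0.952, 0.001], [0.0, 0.001, -1.0]] grip yaw err deg 89.88251532227932
```

```bash
python3 -m handwheel '[[-0.1,0.35,-0.08,0.12],[-0.1,0.35,-0.08,0.12],[-0.1,0.35,-0.08,0.12],[-0.586,0.698,-0.08,0.25],[-0.586,0.698,-0.08,0.25],[-0.586,0.698,-0.08,0.25],[-0.586,0.698,-0.08,0.25],[-0.586,0.698,-0.08,0.25],[-0.586,0.698,-0.08,0.25],[-0.586,0.698,-0.08,0.25],[-0.586,0.698,-0.08,0.25],[-0.586,0.698,-0.08,0.25],[-0.586,0.698,-0.08,0.25],[-0.586,0.698,-0.08,0.25],[-0.586,0.698,-0.08,0.25],[-0.586,0.698,-0.08,0.25]]' 100 10
python3 plan2.py; python3 view.py a3
```

```text
time: 8.92
position: [0.577, 0.0499, 0.4233]
tool_rot: [0.588, 0.809, -0.001, -0.001]
ft_force: [-0.4, -0.4, -0.7]
grip_width: 0.087
grip_force: 0.0
8.9167 [0.577  0.0499 0.4233] [-0.4 -0.4 -0.7] [-0.11  0.31  1.26 -0.    1.57 -0.42]
above [ 0.001 -0.     0.076]
grip [0.5769 0.0501 0.3005] [0.    0.001 0.409]
0.17 [0. 0. 0.]
0.13 [ 0.     -0.0407 -0.0061]
0.09 [ 0.0001 -0.0817 -0.0105]
0.05 [ 1.000e-04 -1.228e-01 -1.330e-02]
0 [ 1.000e-04 -1.743e-01 -1.440e-02]
[[-0.309, 0.951, -0.003], [0.951, 0.309, 0.0], [0.001, -0.002, -1.0]] grip yaw err deg 0.03668614131327638
```

View pics/a3.png

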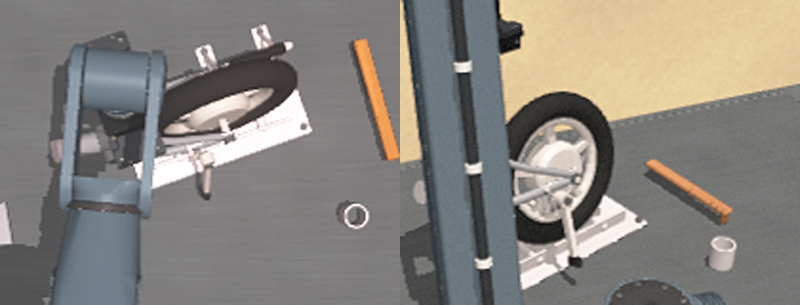

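The kickstand is fully down, foot at (575,262) in the right panel, and the frame still leans. The gripper is over the tube. Descending.

```bash
python3 -m handwheel '[[0,0,0.08,0],[0,0,0.15,0],[0,0,0.2,0],[0,0,0.25,0],[0,0,0.3,0],[0,0,0.34,0],[0,0,0.38,0],[0,0,0.409,0],[0,0,0.409,0],[0,0,0.409,0]]' 100 10
python3 -m handwheel '[[0,0,0,0],[0,0,0,0],[0,0,0,0],[0,0,0,0],[0,0,0,0],[0,0,0,0],[0,0,0,0],[0,0,0,0],[0,0,0,0],[0,0,0,0],[0,0,0,0],[0,0,0,0],[0,0,0,0],[0,0,0,0]]' 0 10
```

```text
time: 9.85
position: [0.5773, 0.05, 0.3017]
tool_rot: [0.589, 0.808, -0.0, -0.0]
ft_force: [0.8, -0.4, -0.3]
grip_width: 0.0869
grip_force: 0.0
time: 11.02
position: [0.5776, 0.05, 0.3021]
tool_rot: [0.589, 0.808, 0.0, 0.0]
ft_force: [1.6, 1.2, 1.1]
grip_width: 0.038
grip_force: 9.8
```

Tube gripped (38 mm across the slightly tilted tube, forces small). Righting it slowly along the arc.

```bash
python3 -m handwheel '[[0,0,0,0],[0,0,0,0],[0,-0.005,-0.001,0],[0,-0.01,-0.002,0],[0,-0.015,-0.002,0],[0,-0.02,-0.003,0],[0,-0.025,-0.004,0],[0,-0.03,-0.005,0],[0,-0.035,-0.005,0],[0,-0.041,-0.006,0],[0,-0.046,-0.007,0],[0,-0.052,-0.007,0],[0,-0.058,-0.008,0],[0,-0.064,-0.009,0],[0,-0.07,-0.009,0],[0,-0.076,-0.01,0],[0,-0.082,-0.0105,0]]' 0 20
python3 -m handwheel '[[0,-0.005,-0.0005,0],[0,-0.011,-0.001,0],[0,-0.017,-0.0015,0],[0,-0.023,-0.002,0],[0,-0.029,-0.002,0],[0,-0.035,-0.003,0],[0,-0.041,-0.003,0],[0,-0.048,-0.003,0],[0,-0.055,-0.004,0],[0,-0.062,-0.004,0],[0,-0.069,-0.004,0],[0,-0.076,-0.004,0],[0,-0.082,-0.004,0],[0,-0.088,-0.004,0],[0,-0.092,-0.004,0],[0,-0.092,-0.004,0],[0,-0.092,-0.004,0],[0,-0.092,-0.004,0]]' 0 25
python3 view.py a4
cat > chk.py <<'E'
from h import *
p=np.load("pose.npy"); c=vision.camera("top"); ls=[]
g=robot.get_obs(); print(g["grip_width"],g["grip_force"],g["ft_force"].round(1),g["position"])
m=vision.outline_of("top","axle")
for cam in("top","side"):
    c=vision.camera(cam); im=c["frame"][:,:,::-1].copy()
    for lean,col in((0,(0,0,255)),):
        for a in np.linspace(0,2*np.pi,41)[:-1]:
            for P in[(158*np.cos(a),0,158+158*np.sin(a))]:
                im_p=proj(c,world(p,lean,P))+.5
                ls.append((cam,im_p))
    B=cv2.resize(im[100:260,180:390] if cam=="top" else im[90:250,190:400],(400,305),interpolation=cv2.INTER_CUBIC)
    o0=np.array([180,100] if cam=="top" else [190,90]); s=400/210
    for k,u in ls:
        if k==cam: q=(u-o0)*s; cv2.circle(B,(int(q[0]),int(q[1])),1,(0,0,255),-1)
    A=B if cam=="top" else np.hstack([A,B])
cv2.imwrite("pics/chk.png",A)
E
python3 chk.py
```

```text
time: 12.43
position: [0.5536, 0.0422, 0.3052]
tool_rot: [0.589, 0.808, -0.0, 0.0]
ft_force: [0.8, 0.3, 5.2]
grip_width: 0.0345
grip_force: 19.4
time: 13.93
position: [0.528, 0.0341, 0.3061]
tool_rot: [0.589, 0.808, 0.0, 0.0]
ft_force: [1.0, -1.1, -4.5]
grip_width: 0.0317
grip_force: 25.0
0.03203079541541828 24.964503622613847 [ 0.7 -2.1 -4.1] [0.52798283 0.03406461 0.30606016]
```

View pics/chk.png

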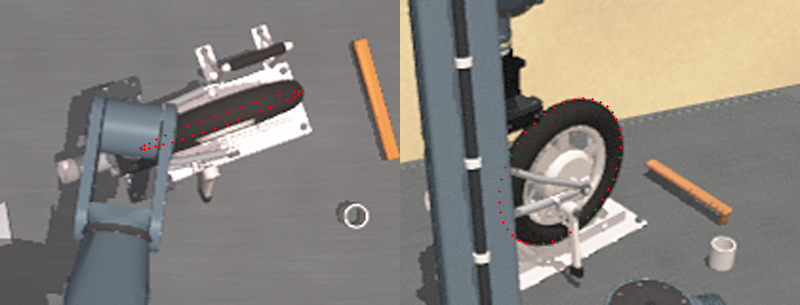

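The wheel now stands upright: the upright model circle overlies the tyre in both views. The grip width is 32 mm, exactly the tube's diameter, so the pads are flush. The kickstand is down. Handing in after a short settle.

```bash
python3 -m handwheel '[[0,0,0,0],[0,0,0,0],[0,0,0,0],[0,0,0,0],[0,0,0,0],[0,0,0,0]]' 0 25; python3 -c "
from rig import job; print(job.hand_in())"
```

```text
time: 14.73
position: [0.5277, 0.034, 0.3061]
tool_rot: [0.589, 0.808, -0.0, -0.0]
ft_force: [1.5, -2.7, -6.9]
grip_width: 0.0316
grip_force: 25.0
the job is handed in; nothing more can be done
None
```

I handed the job in at 14.7 s: the kickstand was snapped fully down while the frame still leaned, and the frame now stands plumb, gripped by its seat tube stub at 25 N. No verdict came back, so plumb and fully down are my own reading of the last pictures and the 32 mm grip width.

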